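Unload the cell tester through its push-to-release lid

ROBOT

A 6-joint arm with a two-finger parallel gripper is mounted at the origin on a cart in front of the work surface, level with it; the furniture and walls round the work are solid. World frame = base frame: x ahead of the robot, y to its left, z up, the work surface at z = 0. Lengths are in mm, angles in rad, forces in N, time in s.
With the tool pointing down it reaches from about 275 to 825 mm from the base axis. Payload 5.2 kg.
Tool frame: the origin (TCP) lies at the very end of the fingers, on their centre line; the grasp point (between the pads) lies 19 mm behind it (bot.tcp_to_grasp is the distance from the TCP to the grasp point, in mm); z points along the fingers, y is the line along which they close (so a half turn about z gives the same grasp; the last joint's range is limited). The gripper opens to 93 mm and grips with 3 to 60 N. Pads are 15 mm wide; open, the fingers measure 128 mm over their backs; the gripper's body (75 mm by 188 mm) begins 65 mm behind the grasp point.
Start: joints at [1.104, 0.259, 1.535, -0, 1.348, -0.203], TCP at [143.39, 530.984, 218.653] pointing down, gripper open.
Joint ranges: [-3.14, 3.14], [-0.91, 2.08], [0.19, 2.58], [-1.22, 4.36], [0.22, 2.71], [-3.12, 3.12]. Speed limits (rad/s): [2.57, 2.57, 3.14, 3.14, 3.14, 3.14].

INTERFACE

Orientations are given as [roll, pitch, yaw] about the fixed x, y, z axes, in that order (R = Rz(yaw) Ry(pitch) Rx(roll)).
In Python, from workcell import bot gives the robot as it stands.
- The arm moves only by the tool move_arm, never from a script. Its argument "increments" is a list of rows, each an object with "linear": the shift along the tool's x, y, z in cm, a list of three; "spin": the turn about the tool's z in degrees. In form: [{"linear": [x, y, z], "spin": spin}, ...]. A call has 1 to 8 rows; each row is the pose to reach, as a shift and turn from the pose commanded when the call began, along the tool's axes at that moment; what a row does not reach only later rows make up. A row lasts 1/12 s, in which the tool goes at most 41.7 mm and 7.16 degrees, less where a joint would pass 70% of its speed; a pose out of reach is approached as far as the arm can. A call with a gripper value outside its range is refused whole. "claw" is the closure in counts, from 0 (fully open) to 255 (shut), set as the call begins (left out, the last holds). The fingers move at their own pace and stop on an object; "force" is the grip in N (left out, the last holds). Time passes only in rows, so rows that repeat a pose let the fingers close. It gives the time, the measured TCP pose, the force, the opening and the grip force at its end, in the units of the state.
- bot.observe(): the state, without advancing time (a new reading comes with each control period).
- bot.get_image(name): name is "scene" or "top"; returns a dict with "pixels" (400x640x3 uint8, red, green, blue), "fovy" (degrees; the focal length in pixels is half the picture's height over the tangent of half this angle, whatever the lens; pixels are square), "cx", "cy" (the principal point, pixels), "position" and "attitude" of the camera in the world. Camera axes: x right, y up, looking along -z (the intrinsics and any distortion apply to the point x, -y, -z); pixel columns grow to the right and rows downward; lengths in mm; the calibration is good to about 2 mm. A picture is of the moment at which its call begins. There is no depth.
- bot.sign_off(): hands the job in; it is judged then, once.
Trained networks look in a picture, given as the dict that the camera call returned (one of the last four; its "shot" number tells which), for a name from the list of things; names that differ only in an ending like _2 or _b are one class to them, and where a whole thing is asked for, a point or a joint stands for the part that bears it (a point fixed in the world has none). Each returns a list of dicts, best first, with "conf" (0 to 1); they miss things now and then, are a little off and sometimes report something else, mostly with a low value. They report only what shows in the picture. A call takes as long as a camera call.
- bot.find_in(picture, thing): "centre" ([x, y, z] in mm, in the coordinates of the camera as it stood for that picture, good to about 4 mm: the middle of the surface that is visible of it).
The state is a dict: "time_s": time; "joint_positions": joint angles; "joint_velocities": joint speeds; "tau": joint torques, N m; "position": TCP position; "orientation": TCP orientation; "force": force on the tool from outside, world axes, zero at the start; "ft_torque": the same for the moment, N m; "gripper_width": finger opening in mm; "gripper_force": force on a finger pad.
Only numpy, scipy, OpenCV 4.12 (cv2) and the standard library are available. Lean on these libraries where they do the work, as an engineer would, in place of code of your own. Each camera call takes 0.05 s, during which the arm holds its last target. There are 200 camera calls.

TASK

The cell in the tester has finished its test. Press the tester's red key gently, only until the catch lets go, and let the clear lid spring fully open by itself without touching it; then take the blue cell out and push it fully home, upright, into an empty bore of the blue carrier. Leave the lid open and the carrier's other cell undisturbed.

Things in the scene. Friction and masses are not known exactly. Their poses are not given: they have to be found in the camera images.
- tester: The cell tester, a fixed flat grey instrument, 160 (x) x 210 (y) x 44 mm high; origin at the centre of its underside on the bench, x to its back (away from the robot), y to its left, z up. A clear dome lid covers its left part (x -50 to 68 mm, y -7 to 97 mm, up to 106 mm above the bench when shut); key, lamps and display are on its right part.
- key_top (a point): Centre of the top of the round red key, 30 mm across, 66 mm above the bench, 22 mm proud of the panel; axes are the tester's. Pressed straight down, it springs back when let go. Free travel comes first, against 1.4 to 2 N; its length hangs on a set screw inside and cannot be seen: 1 to 14 mm. It lies 68 mm to the right of the lid's side, so a gripper pointing down at it is clear of the lid.
- hook (a point): Top of the small steel hook beside the lid's right edge, moved by the key; axes are the tester's. Where the key's free travel ends it meets this catch and stiffens to 3 to 6 N; about 3.3 mm further down the hook lets the lid go, and barely 1 mm below that the catch meets its solid stop. More than 15 N on the key breaks the catch.
- lid (a joint): Angle of the clear dome lid about the hinge along its back edge: 0 shut (held by the catch), 1.95 rad fully open, leaning back past upright (its free edge then about 160 mm above the bench). Sprung to open and damped: once let go it swings open by itself in about 1.5 s and stays there. It is not to be touched.
- nest (a point): Where the centre of the tested cell stands in the tester's nest, 59.5 mm above the bench. The nest is a loose bore, 35 mm across and 20 mm deep, in the flat top of the tester (44 mm above the bench), 78 mm in front of the lid's hinge; axes are the tester's.
- cell_a_mid (a point): Centre of the tested cell: a blue upright round cell, 32 mm across, 71 mm tall, 120 to 190 g, z along its length, standing loose in the nest; its upper 51 mm stand out of the nest, under the lid until that is open.
- carrier: The cell carrier, a fixed blue block with black end caps, 74 (x) x 196 (y) x 34 mm high; origin at the centre of its underside on the bench, y along its row of three bores, 58 mm apart. Each bore is 33.8 mm across, chamfered at the mouth, 26 mm deep (floor 8 mm above the bench). A seated cell stands 45 mm proud. More than 40 N between cell and carrier is too much.
- bore_0 (a point): Centre of a cell fully home in the first bore (at the carrier's -y end), 43.5 mm above the bench; this bore already holds the other cell. Axes are the carrier's.
- bore_1 (a point): Centre of a cell fully home in the middle bore, 43.5 mm above the bench; empty at the start. Axes are the carrier's. Each bore has a steel bow spring at its +x side that reaches 2.7 mm into it and bears on the cell with about 4 to 6 N, so a cell does not drop in by its weight but must be pushed down with about 5 to 12 N.
- bore_2 (a point): Centre of a cell fully home in the third bore (at the carrier's +y end), 43.5 mm above the bench; empty at the start, with a bow spring like the others. Axes are the carrier's.
- cell_b_mid (a point): Centre of the other blue cell, of the same size, which stands fully home in bore_0 and stays there.

How it is judged (in metres and radians):
On the way, in this order (a step that is already met when the one before it is completed fails the run):
1. the catch is released and the lid has sprung fully open, with the cell still in its nest (value of joint lid above 1.85 rad and distance between cell_a_mid and nest below 0.01 m), for 0.2 s.
2. the cell is lifted clear out of the nest (z of cell_a_mid in the frame of nest above 0.03 m), for 0.05 s.
At the end, for the whole second after the job is handed in: The tested cell stands at rest, released and upright (within 0.08 rad) in one of the carrier's bores, its centre within 3 mm of the fully home position; the lid is still fully open (over 1.85 rad) and the other cell is within 5 mm of its place ((distance between cell_a_mid and bore_0 below 0.003 m or distance between cell_a_mid and bore_1 below 0.003 m or distance between cell_a_mid and bore_2 below 0.003 m) and angle between cell_a_mid's own z axis and vertical below 0.08 rad and linear speed of cell_a below 0.02 m/s and value of joint lid above 1.85 rad and distance of cell_b_mid from where it was at the start of the episode below 0.005 m); the robot touches nothing.
It fails at once if the key is pressed with more than 15 N (contact force between any of the fingers, the arm and key above 15 N).
It fails at once if the robot touches the lid (more than 1.5 N) (contact force between any of the fingers, the arm and lid above 1.5 N).
It fails at once if the cell is forced against the carrier with more than 40 N (contact force between cell_a and carrier above 40 N).
It fails at once if the other cell is knocked out of place by more than 8 mm (distance of cell_b_mid from where it was at the start of the episode above 0.008 m).
It also fails if it takes over 53 s, if anything falls off the work surface, if the arm or the gripper's body presses on something with over 40 N, if the wrist force passes 120 N, or if a joint passes its speed limit or range.

## Working session

There is one attempt and no reset: what is moved stays moved. The work goes in short steps, Python scripts to look and compute and a tool call to move; the robot and the scene stay as the last step left them, time stands still between calls to the robot, and variables do not carry over. Pictures are saved under pics/ and viewed, at most 10 in all, crops included, and the job is handed in when it is done.

Besides the shell and the picture viewer there is one more tool, called after "Request:" by a JSON object that holds its "api" and its "payload", one argument or row to a line. move_arm: Moves the arm, as the interface text tells. Its arguments: {"type":"object","properties":{"increments":{"type":"array"},"claw":{"type":"number"},"force":{"type":"number"}},"required":["increments"]}

```bash
mkdir -p pics; cat > h.py <<'E'
import numpy as np, cv2
from scipy.spatial.transform import Rotation as R
from workcell import bot
def att(p):
    a=np.array(p["attitude"],float)
    return a if a.shape==(3,3) else (R.from_euler('xyz',a).as_matrix() if a.size==3 else R.from_quat(a).as_matrix())
def w(p,c): return att(p)@np.array(c)+np.array(p["position"])
def find(p,t,n=2):
    for d in bot.find_in(p,t)[:n]: print(t,round(d["conf"],2),np.round(w(p,d["centre"]),1))
def save(p,f): cv2.imwrite("pics/"+f,np.array(p["pixels"])[:,:,::-1])
def ray(p,u,v,z):
    f=200/np.tan(np.radians(p["fovy"])/2)
    d=att(p)@np.array([(u-p["cx"])/f,-(v-p["cy"])/f,-1]); o=np.array(p["position"])
    return o+d*(z-o[2])/d[2]
def proj(p,X):
    f=200/np.tan(np.radians(p["fovy"])/2)
    c=att(p).T@(np.array(X)-np.array(p["position"])); return p["cx"]+f*c[0]/-c[2], p["cy"]-f*c[1]/-c[2]
E
python3 - <<'E'
from h import *
for n in ("top","scene"):
    p=bot.get_image(n); save(p,n+"1.png")
    print({k:v for k,v in p.items() if k!="pixels"})
    for t in ("tester","key_top","hook","cell_a_mid","carrier","lid"): find(p,t)
print(bot.observe())
E
```

```text
{'fovy': 47.07233900593902, 'cx': 318.25595361748225, 'cy': 205.55368706428493, 'position': array([ 443.8042719 ,  -19.36275072, 1122.66145547]), 'attitude': array([ 0.06470309, -0.00538022, -1.58486107]), 'shot': 1}
tester 0.65 [ 521.9 -178.4   47. ]
key_top 0.48 [ 467.4 -252.3   65. ]
hook 0.56 [ 519.8 -174.7   52.9]
carrier 0.78 [520.8 172.5  40.5]
lid 0.98 [ 537.8 -140.1  109. ]
lid 0.3 [ 517.1 -175.8   47. ]
{'fovy': 57.83658440914992, 'cx': 316.8613591348664, 'cy': 203.53920107469915, 'position': array([ 214.45319491, -637.49863536,  585.47212428]), 'attitude': array([ 9.48274668e-01,  5.90234898e-04, -5.05504832e-01]), 'shot': 2}
tester 0.67 [ 511.7 -207.2   49.2]
key_top 0.53 [ 467.  -258.8   71.4]
hook 0.64 [ 511.3 -206.2   47.9]
cell_a_mid 0.54 [ 505.6 -205.9   42.6]
carrier 0.55 [510.1 152.   35.4]
lid 0.76 [ 529.5 -177.8  108.1]
{'time_s': 0.7, 'joint_positions': array([ 1.10421041e+00,  2.58554962e-01,  1.53498184e+00,  3.15792740e-06,
        1.34802167e+00, -2.02806872e-01]), 'joint_velocities': array([-0.00023266, -0.000774  ,  0.0001035 , -0.00019857,  0.00048855,
        0.0003575 ]), 'tau': array([-3.07176724e-04, -4.37058449e+01, -2.84248298e+01,  7.19603570e-02,
        3.12790135e-02, -1.74636045e-05]), 'position': array([143.38468035, 530.9875613 , 218.68430457]), 'orientation': array([3.14155855e+00, 3.86864623e-06, 2.87781291e+00]), 'force': array([-0.12822967, -0.03769057,  0.24175436]), 'ft_torque': array([0.01028741, 0.01409144, 0.0247436 ]), 'gripper_force': 0.0, 'gripper_width': 92.88270391069348}
```

View pics/top1.png

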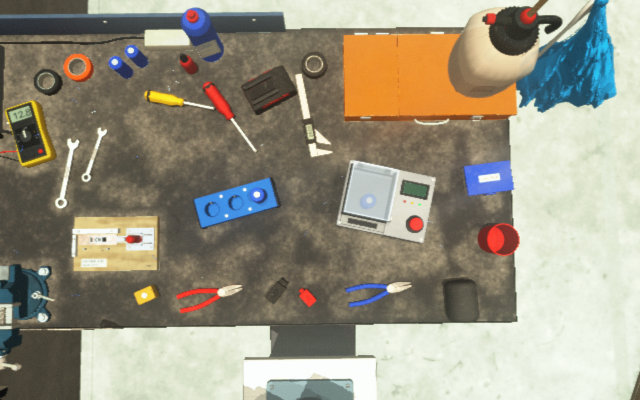

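View pics/scene1.png

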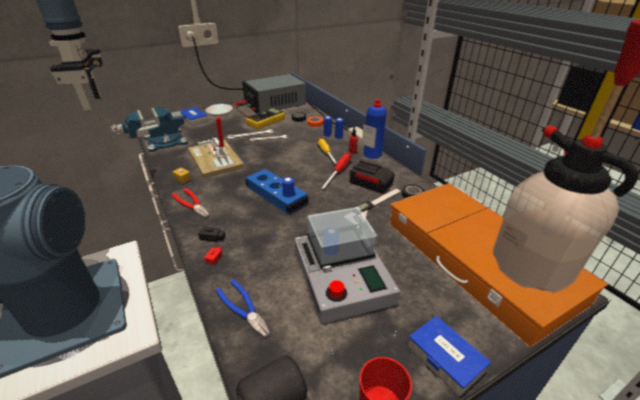

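Top view: key at about (415,224), tested cell (under the lid) at (368,201), carrier bores at (212,209), (235,202) and (258,195), with the other cell in the last one. The scene view agrees: the lid is shut and the red key is at (337,289). Next I'll refine these by colour segmentation.

```bash
python3 - <<'E'
from h import *
p=bot.get_image("top"); s=bot.get_image("scene")
def blob(p,lo,hi,roi):
    im=np.array(p["pixels"]); x0,y0,x1,y1=roi
    h=cv2.cvtColor(im,cv2.COLOR_RGB2HSV)[y0:y1,x0:x1]
    m=cv2.inRange(h,lo,hi)
    n,l,st,c=cv2.connectedComponentsWithStats(m); i=1+np.argmax(st[1:,4])
    ys,xs=np.where(l==i); return st[i], c[i]+[x0,y0], np.stack([xs+x0,ys+y0],1).astype(np.float32)
st,c,_=blob(p,(0,150,120),(8,255,255),(395,205,440,245)); print("key top",st,c,ray(p,*c,64))
st,c,_=blob(s,(0,150,120),(8,255,255),(315,270,360,310)); print("key scene",st,c,ray(s,*c,60))
st,c,pts=blob(p,(100,120,60),(125,255,255),(185,165,290,240)); r=cv2.minAreaRect(pts); print("car",st,c,r)
b=cv2.boxPoints(r); print([np.round(ray(p,*q,34)[:2],1) for q in b], ray(p,*r[0],34))
im=np.array(p["pixels"])[:,:,::-1]
a=cv2.resize(im[150:250,330:440],None,fx=5,fy=5,interpolation=cv2.INTER_CUBIC); cv2.imwrite("pics/t2.png",a)
a=cv2.resize(im[170:240,185:290],None,fx=7,fy=7,interpolation=cv2.INTER_CUBIC); cv2.imwrite("pics/c2.png",a)
E
```

```text
key top [ 14  13  14  13 143] [415.48251748 223.69230769] [ 467.30364322 -249.733045     64.        ]
key scene [ 14  10  16  13 160] [336.31875 286.36875] [ 470.99678255 -249.18211443   60.        ]
car [   9   13   84   50 2317] [234.88433319 202.70867501] ((235.16981506347656, 202.59432983398438), (30.356679916381836, 79.94383239746094), 74.05460357666016)
[array([534., 272.]), array([584. ,  89.2]), array([514. ,  69.9]), array([464.5, 252.1])] [524.00153079 170.9688483   34.        ]
```

View pics/t2.png

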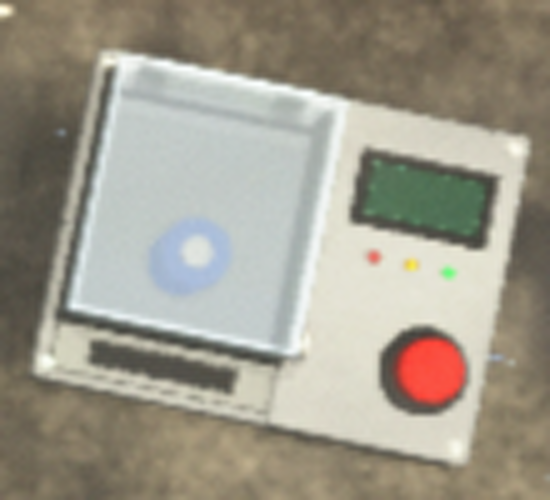

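View pics/c2.png

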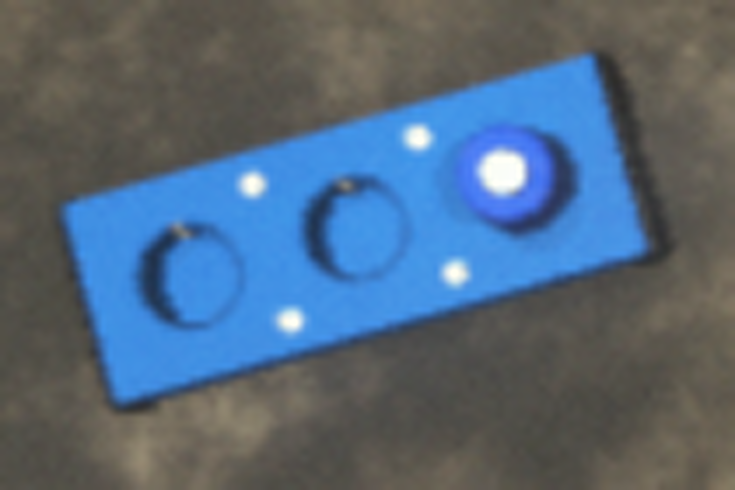

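The lid, key (430,370 in the crop) and cell terminal (197,251) are clear. The carrier crop shows bore_2 at (190,275), bore_1 at (357,229) and the seated cell's terminal at (502,172).

```bash
python3 - <<'E'
from h import *
p=bot.get_image("top")
F=lambda u,v,x0,y0,k:((u+.5)/k-.5+x0,(v+.5)/k-.5+y0)
T=[ray(p,*F(u,v,330,150,5),44)[:2] for u,v in((105,52),(527,140),(465,462),(38,375))]
print(np.round(T,1),np.mean(T,0))
for a,b in((1,0),(2,3)): d=T[b]-T[a]; print("yaw",np.degrees(np.arctan2(-d[0],d[1])),np.linalg.norm(d))
for a,b in((3,0),(2,1)): d=T[b]-T[a]; print("yaw",np.degrees(np.arctan2(d[1],d[0])),np.linalg.norm(d))
print("key",ray(p,*F(431,370,330,150,5),66)); print("cell",ray(p,*F(197,251,330,150,5),95))
for n,u,v,z in(("b2",190,275,34),("b1",357,229,34),("b0top",502,172,79)): print(n,ray(p,*F(u,v,185,170,7),z))
# hook/nets on cell in both
find(p,"cell_b_mid",3);find(p,"key_top",3)
E
```

```text
[[ 620.7 -104.3]
 [ 576.1 -303.4]
 [ 424.6 -269.6]
 [ 468.2  -70. ]] [ 522.41218284 -186.8205051 ]
yaw -12.640938187374143 203.97045259738434
yaw -12.312021577286835 204.29870113335426
yaw -12.680134624438832 156.37640419722362
yaw -12.5604956270534 155.20371399367838
key [ 467.46146438 -250.0356213    66.        ]
cell [ 521.69180723 -139.96917809   95.        ]
b2 [509.86925371 226.57831426  34.        ]
b1 [524.7232534  170.01439556  34.        ]
b0top [539.34520567 114.96808345  79.        ]
cell_b_mid 0.72 [540.9 108.6  78.9]
cell_b_mid 0.71 [ 466.  -253.9   66.3]
key_top 0.54 [519.4 177.4  39. ]
```

```bash
cat >> h.py <<'E'
def inc(x,y,z,yaw=None):
    o=bot.observe(); m=R.from_euler('xyz',o["orientation"]).as_matrix()
    d=m.T@(np.array([x,y,z])-o["position"])/10
    cur=np.degrees(o["orientation"][2]); s=0 if yaw is None else (cur-yaw+180)%360-180
    print("linear",np.round(d,2),"spin",round(s,1),"force",np.round(o["force"],2),"t",o["time_s"])
E
python3 -c "
from h import *
inc(468,-250,160,77.5)"
```

```text
linear [-51.7  -66.93   5.87] spin 87.4 force [-0.07  0.62 -0.39] t 0.95
```

Request:
{"api": "move_arm", "payload": {
  "increments": [
    {"linear": [-51.7,-66.9,5.9],"spin": 87.4},
    {"linear": [-51.7,-66.9,5.9],"spin": 87.4},
    {"linear": [-51.7,-66.9,5.9],"spin": 87.4},
    {"linear": [-51.7,-66.9,5.9],"spin": 87.4},
    {"linear": [-51.7,-66.9,5.9],"spin": 87.4},
    {"linear": [-51.7,-66.9,5.9],"spin": 87.4},
    {"linear": [-51.7,-66.9,5.9],"spin": 87.4},
    {"linear": [-51.7,-66.9,5.9],"spin": 87.4}
  ],
  "claw": 255,
  "force": 40
}}

```text
time_s: 1.62
position: [271.2, 222.3, 195.6]
orientation: [3.14, 0.0, 1.873]
force: [1.1, 0.1, -0.5]
gripper_width: 44.3
gripper_force: 0.0
```

```bash
python3 -c "
from h import *
inc(468,-250,160,77.5);print(bot.observe()['position'])"
```

```text
linear [-50.94   4.75   3.57] spin 29.8 force [ 1.09  0.12 -0.51] t 1.6167
[271.24241446 222.31525808 195.59988554]
```

Request:
{"api": "move_arm", "payload": {
  "increments": [
    {"linear": [-50.9,4.7,3.5],"spin": 29.8},
    {"linear": [-50.9,4.7,3.5],"spin": 29.8},
    {"linear": [-50.9,4.7,3.5],"spin": 29.8},
    {"linear": [-50.9,4.7,3.5],"spin": 29.8},
    {"linear": [-50.9,4.7,3.5],"spin": 29.8},
    {"linear": [-50.9,4.7,3.5],"spin": 29.8},
    {"linear": [-50.9,4.7,3.5],"spin": 29.8},
    {"linear": [-50.9,4.7,3.5],"spin": 29.8}
  ]
}}

```text
time_s: 2.28
position: [400.7, -84.8, 172.8]
orientation: [3.141, 0.0, 1.357]
force: [1.4, 0.3, 0.1]
gripper_width: 0.3
gripper_force: 0.0
```

```bash
python3 -c "
from h import *
inc(468,-250,130,77.5);print(bot.observe()['position'])"
```

```text
linear [-14.71  10.08   4.3 ] spin 0.2 force [1.35 0.25 0.15] t 2.2833
[400.6780721  -84.81812465 172.84526526]
```

Request:
{"api": "move_arm", "payload": {
  "increments": [
    {"linear": [-14.7,10.1,2.0],"spin": 0.2},
    {"linear": [-14.7,10.1,4.3],"spin": 0.2},
    {"linear": [-14.7,10.1,4.3],"spin": 0.2},
    {"linear": [-14.7,10.1,4.3],"spin": 0.2},
    {"linear": [-14.7,10.1,4.3],"spin": 0.2},
    {"linear": [-14.7,10.1,4.3],"spin": 0.2},
    {"linear": [-14.7,10.1,4.3],"spin": 0.2},
    {"linear": [-14.7,10.1,4.3],"spin": 0.2}
  ]
}}

```text
time_s: 2.95
position: [467.4, -246.4, 129.7]
orientation: [-3.141, -0.001, 1.354]
force: [-0.3, 0.5, -0.2]
gripper_width: 0.5
gripper_force: 0.0
```

```bash
python3 -c "
from h import *
inc(468,-250,75,77.5)
s=bot.get_image('scene'); save(s,'s2.png'); im=cv2.imread('pics/s2.png'); cv2.imwrite('pics/s2c.png',cv2.resize(im[170:330,270:430],None,fx=3.5,fy=3.5))
print(bot.observe()['force'])"
```

```text
linear [-0.34  0.14  5.47] spin 0.1 force [-0.28  0.48 -0.19] t 2.95
[-0.64119987 -0.21414235 -1.30526413]
```

View pics/s2c.png

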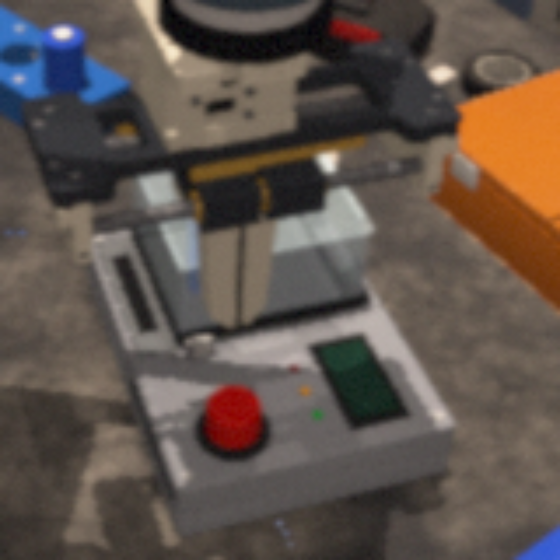

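The closed fingertips (237,325 in the crop) are directly above the key (232,395), so I'll descend to just over it.

Request:
{"api": "move_arm", "payload": {
  "increments": [
    {"linear": [0,0,2.5],"spin": 0},
    {"linear": [0,0,4],"spin": 0},
    {"linear": [0,0,5],"spin": 0},
    {"linear": [0,0,5.6],"spin": 0},
    {"linear": [0,0,5.9],"spin": 0},
    {"linear": [0,0,5.9],"spin": 0},
    {"linear": [0,0,5.9],"spin": 0}
  ]
}}

```text
time_s: 3.58
position: [468.3, -247.6, 71.4]
orientation: [3.141, 0.001, 1.355]
force: [-1.1, 0.2, -0.6]
gripper_width: 0.5
gripper_force: 0.0
```

```bash
python3 -c "
from h import *
inc(468,-250,66,77.5)"
```

```text
linear [-0.24  0.02  0.54] spin 0.1 force [-1.05  0.16 -0.58] t 3.5833
```

Request:
{"api": "move_arm", "payload": {
  "increments": [
    {"linear": [-0.2,0,0.4],"spin": 0},
    {"linear": [-0.2,0,0.6],"spin": 0},
    {"linear": [-0.2,0,0.7],"spin": 0},
    {"linear": [-0.2,0,0.7],"spin": 0},
    {"linear": [-0.2,0,0.7],"spin": 0}
  ]
}}

```text
time_s: 4.0
position: [467.7, -249.8, 63.9]
orientation: [3.141, 0.0, 1.354]
force: [0.8, -0.9, 1.1]
gripper_width: 0.3
gripper_force: 0.6
```

```bash
python3 -c "
from h import *
o=bot.observe();print(o['position'],o['force'])"
```

```text
[ 467.71231365 -249.83015517   63.88669134] [ 0.81005338 -0.88845154  1.13288672]
```

Request:
{"api": "move_arm", "payload": {
  "increments": [
    {"linear": [0,0,0.05],"spin": 0},
    {"linear": [0,0,0.1],"spin": 0},
    {"linear": [0,0,0.15],"spin": 0},
    {"linear": [0,0,0.15],"spin": 0}
  ]
}}

```text
time_s: 4.33
position: [467.5, -249.5, 62.1]
orientation: [3.142, -0.0, 1.354]
force: [0.5, -1.6, 0.8]
gripper_width: 0.7
gripper_force: 0.6
```

Request:
{"api": "move_arm", "payload": {
  "increments": [
    {"linear": [0,0,0.05],"spin": 0},
    {"linear": [0,0,0.1],"spin": 0},
    {"linear": [0,0,0.1],"spin": 0},
    {"linear": [0,0,0.1],"spin": 0}
  ]
}}

```text
time_s: 4.67
position: [467.5, -249.4, 61.1]
orientation: [-3.141, -0.0, 1.354]
force: [-0.1, -0.3, 0.9]
gripper_width: 0.7
gripper_force: 0.6
```

Request:
{"api": "move_arm", "payload": {
  "increments": [
    {"linear": [0,0,0.05],"spin": 0},
    {"linear": [0,0,0.1],"spin": 0},
    {"linear": [0,0,0.15],"spin": 0},
    {"linear": [0,0,0.15],"spin": 0}
  ]
}}

```text
time_s: 5.0
position: [467.5, -249.4, 59.6]
orientation: [-3.142, -0.0, 1.354]
force: [1.0, -1.0, 1.2]
gripper_width: 0.6
gripper_force: 0.6
```

Request:
{"api": "move_arm", "payload": {
  "increments": [
    {"linear": [0,0,0.05],"spin": 0},
    {"linear": [0,0,0.1],"spin": 0},
    {"linear": [0,0,0.15],"spin": 0},
    {"linear": [0,0,0.15],"spin": 0}
  ]
}}

```text
time_s: 5.33
position: [467.5, -249.4, 58.1]
orientation: [-3.142, -0.0, 1.354]
force: [0.4, -1.1, 1.1]
gripper_width: 0.2
gripper_force: 0.7
```

Request:
{"api": "move_arm", "payload": {
  "increments": [
    {"linear": [0,0,0.05],"spin": 0},
    {"linear": [0,0,0.1],"spin": 0},
    {"linear": [0,0,0.15],"spin": 0},
    {"linear": [0,0,0.15],"spin": 0}
  ]
}}

```text
time_s: 5.67
position: [467.5, -249.4, 56.6]
orientation: [-3.142, -0.0, 1.354]
force: [0.9, -0.6, 1.0]
gripper_width: 0.6
gripper_force: 0.7
```

Request:
{"api": "move_arm", "payload": {
  "increments": [
    {"linear": [0,0,0.05],"spin": 0},
    {"linear": [0,0,0.1],"spin": 0},
    {"linear": [0,0,0.15],"spin": 0},
    {"linear": [0,0,0.15],"spin": 0}
  ]
}}

```text
time_s: 6.0
position: [467.5, -249.4, 55.3]
orientation: [3.142, 0.0, 1.354]
force: [-0.0, 1.0, 5.0]
gripper_width: 0.1
gripper_force: 2.2
```

The catch stiffens at about 56 mm. From here I'll use finer steps.

Request:
{"api": "move_arm", "payload": {
  "increments": [
    {"linear": [0,0,0.05],"spin": 0},
    {"linear": [0,0,0.1],"spin": 0},
    {"linear": [0,0,0.12],"spin": 0},
    {"linear": [0,0,0.12],"spin": 0}
  ]
}}

```text
time_s: 6.33
position: [467.5, -249.4, 53.9]
orientation: [-3.142, -0.0, 1.354]
force: [-0.2, 0.2, 4.3]
gripper_width: 0.7
gripper_force: 1.8
```

Request:
{"api": "move_arm", "payload": {
  "increments": [
    {"linear": [0,0,0.03],"spin": 0},
    {"linear": [0,0,0.06],"spin": 0},
    {"linear": [0,0,0.06],"spin": 0}
  ]
}}

```text
time_s: 6.58
position: [467.5, -249.4, 53.3]
orientation: [-3.142, -0.0, 1.354]
force: [-1.2, 0.5, 3.7]
gripper_width: 0.8
gripper_force: 1.9
```

```bash
python3 -c "
from h import *
for n in ('top','scene'):
  p=bot.get_image(n); find(p,'lid'); save(p,n+'3.png')
  q=cv2.imread('pics/'+n+'1.png').astype(int); r=(slice(150,250),slice(335,400)) if n=='top' else (slice(200,250),slice(300,390))
  print(np.abs(q-cv2.imread('pics/'+n+'3.png'))[r].mean())
print(bot.observe()['position'],bot.observe()['force'])"
```

```text
lid 0.69 [ 553.1 -146.5  132. ]
lid 0.67 [521.6 177.6  42. ]
34.449897435897434
lid 0.53 [ 584.3 -199.5  108.1]
47.04459259259259
[ 467.49091175 -249.41217694   53.35604612] [-0.92556854  0.30240677  3.53577789]
```

```bash
python3 -c "
from h import *
p=bot.get_image('scene'); save(p,'s4.png'); find(p,'lid'); im=cv2.imread('pics/s4.png'); cv2.imwrite('pics/s4c.png',cv2.resize(im[140:330,240:450],None,fx=3,fy=3))"
```

```text
lid 0.74 [ 581.7 -205.1  115.3]
lid 0.23 [510.5 153.8  34.2]
```

View pics/s4c.png

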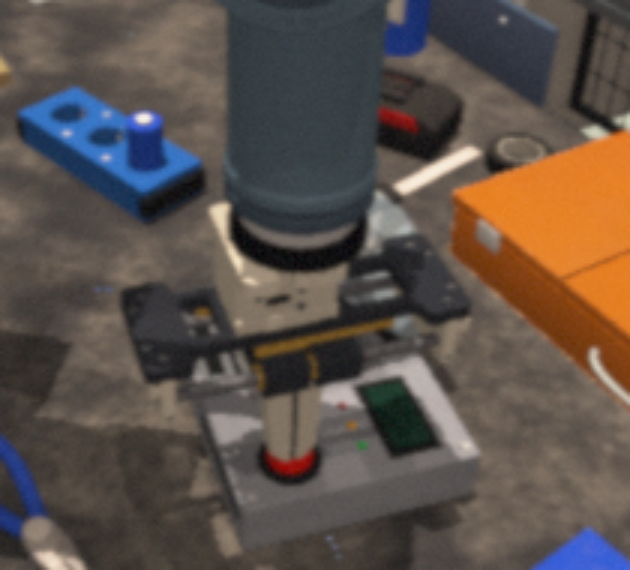

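The lid has let go and is swinging up, seen behind the gripper at (390,220) in the crop. I'll hold still while it opens, then lift straight up.

Request:
{"api": "move_arm", "payload": {
  "increments": [
    {"linear": [0,0,0],"spin": 0},
    {"linear": [0,0,0],"spin": 0},
    {"linear": [0,0,0],"spin": 0},
    {"linear": [0,0,0],"spin": 0},
    {"linear": [0,0,0],"spin": 0},
    {"linear": [0,0,0],"spin": 0},
    {"linear": [0,0,0],"spin": 0},
    {"linear": [0,0,0],"spin": 0}
  ]
}}

```text
time_s: 7.55
position: [467.5, -249.4, 53.4]
orientation: [-3.142, -0.0, 1.354]
force: [-0.0, 0.2, 1.8]
gripper_width: 0.3
gripper_force: 1.9
```

Request:
{"api": "move_arm", "payload": {
  "increments": [
    {"linear": [0,0,-0.5],"spin": 0},
    {"linear": [0,0,-1.5],"spin": 0},
    {"linear": [0,0,-3],"spin": 0},
    {"linear": [0,0,-5],"spin": 0},
    {"linear": [0,0,-7],"spin": 0},
    {"linear": [0,0,-9],"spin": 0},
    {"linear": [0,0,-10],"spin": 0},
    {"linear": [0,0,-10],"spin": 0}
  ]
}}

```text
time_s: 8.22
position: [468.7, -250.4, 156.1]
orientation: [3.137, 0.002, 1.354]
force: [1.0, 0.7, -1.1]
gripper_width: 0.2
gripper_force: 0.0
```

```bash
python3 -c "
from h import *
p=bot.get_image('top'); save(p,'t5.png'); find(p,'lid');find(p,'cell_a_mid',4); im=cv2.imread('pics/t5.png'); cv2.imwrite('pics/t5c.png',cv2.resize(im[140:250,320:450],None,fx=5,fy=5,interpolation=cv2.INTER_CUBIC))"
```

```text
lid 0.69 [ 651.3 -169.9  138.8]
cell_a_mid 0.63 [ 521.6 -135.3   99.6]
cell_a_mid 0.23 [ 465.4 -245.8   65.7]
```

View pics/t5c.png

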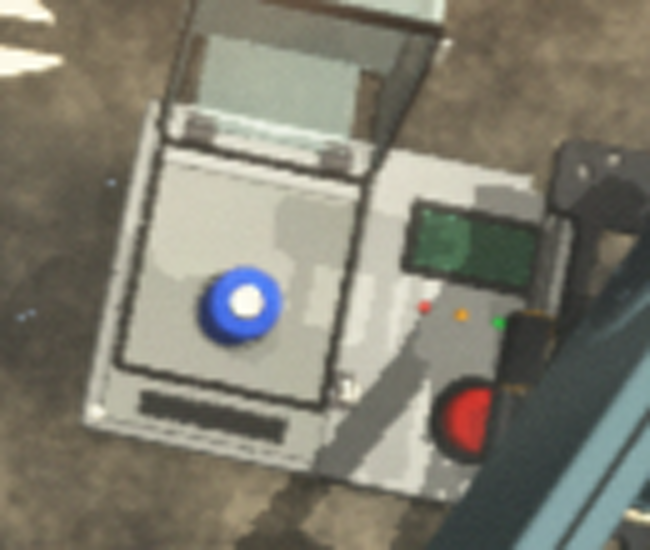

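The lid stands fully open and the cell is still in the nest, with its terminal at (247,301) in the crop. I'll go above it now.

```bash
python3 -c "
from h import *
p=bot.get_image('top')
h=cv2.cvtColor(np.array(p['pixels']),cv2.COLOR_RGB2HSV)[180:220,350:385]
m=(h[...,1]<70)&(h[...,2]>215); ys,xs=np.where(m); print(len(xs),xs.mean()+350,ys.mean()+180)
print(ray(p,369.0,199.8,95))
b=cv2.inRange(h,(105,150,80),(125,255,255)); ys,xs=np.where(b>0); c=(xs.min()+xs.max())/2+350,(ys.min()+ys.max())/2+180; print(c,ray(p,*c,80))
inc(522,-140,160,167.5)"
```

```text
30 368.8333333333333 199.56666666666666
[ 521.69180723 -139.96917809   95.        ]
(np.float64(368.0), np.float64(200.5)) [ 521.26052721 -139.41599154   80.        ]
linear [11.82  3.06 -0.78] spin -89.9 force [-0.02 -0.43 -0.58] t 8.4167
```

Request:
{"api": "move_arm", "payload": {
  "increments": [
    {"linear": [6,1.5,-0.8],"spin": -90},
    {"linear": [11.8,3.1,-0.8],"spin": -90},
    {"linear": [11.8,3.1,-0.8],"spin": -90},
    {"linear": [11.8,3.1,-0.8],"spin": -90},
    {"linear": [11.8,3.1,-0.8],"spin": -90},
    {"linear": [11.8,3.1,-0.8],"spin": -90},
    {"linear": [11.8,3.1,-0.8],"spin": -90},
    {"linear": [11.8,3.1,-0.8],"spin": -90}
  ],
  "claw": 70
}}

```text
time_s: 9.08
position: [522.4, -140.2, 159.7]
orientation: [-3.141, -0.003, 2.361]
force: [0.1, -0.6, -0.5]
gripper_width: 49.1
gripper_force: 0.0
```

```bash
python3 -c "
from h import *
inc(521.7,-139.8,150,167.5)"
```

```text
linear [ 0.08 -0.02  0.97] spin -32.2 force [ 0.12 -0.56 -0.46] t 9.0833
```

Request:
{"api": "move_arm", "payload": {
  "increments": [
    {"linear": [0,0,0],"spin": -32.2},
    {"linear": [0,0,0],"spin": -32.2},
    {"linear": [0,0,0],"spin": -32.2},
    {"linear": [0,0,0],"spin": -32.2},
    {"linear": [0,0,0.5],"spin": -32.2},
    {"linear": [0,0,1],"spin": -32.2},
    {"linear": [0,0,1],"spin": -32.2}
  ]
}}

```text
time_s: 9.67
position: [521.9, -140.3, 149.2]
orientation: [3.141, -0.004, 2.914]
force: [0.0, -0.8, 0.2]
gripper_width: 67.4
gripper_force: 0.0
```

```bash
python3 -c "
from h import *
inc(521.7,-139.8,56,167.5); print(bot.observe()['gripper_width'])"
```

```text
linear [-0.01  0.03  9.32] spin -0.5 force [ 0.01 -0.78  0.25] t 9.6667
67.38898511470614
```

Request:
{"api": "move_arm", "payload": {
  "increments": [
    {"linear": [0,0,2],"spin": -0.5},
    {"linear": [0,0,4.5],"spin": -0.5},
    {"linear": [0,0,6.5],"spin": -0.5},
    {"linear": [0,0,8],"spin": -0.5},
    {"linear": [0,0,9],"spin": -0.5},
    {"linear": [0,0,9.3],"spin": -0.5},
    {"linear": [0,0,9.3],"spin": -0.5},
    {"linear": [0,0,9.3],"spin": -0.5}
  ]
}}

```text
time_s: 10.33
position: [523.5, -141.1, 58.9]
orientation: [-3.141, 0.001, 2.924]
force: [1.2, 0.8, -0.4]
gripper_width: 67.6
gripper_force: 0.0
```

Request:
{"api": "move_arm", "payload": {
  "increments": [
    {"linear": [0,0,0],"spin": 0},
    {"linear": [0,0,0],"spin": 0},
    {"linear": [0,0,0],"spin": 0},
    {"linear": [0,0,0],"spin": 0},
    {"linear": [0,0,0],"spin": 0},
    {"linear": [0,0,0],"spin": 0},
    {"linear": [0,0,0],"spin": 0},
    {"linear": [0,0,0],"spin": 0}
  ],
  "claw": 255,
  "force": 35
}}

```text
time_s: 11.0
position: [523.2, -140.9, 58.5]
orientation: [-3.142, 0.0, 2.925]
force: [-0.4, 0.8, 2.7]
gripper_width: 31.4
gripper_force: 35.0
```

Request:
{"api": "move_arm", "payload": {
  "increments": [
    {"linear": [0,0,-0.5],"spin": 0},
    {"linear": [0,0,-1.5],"spin": 0},
    {"linear": [0,0,-3],"spin": 0},
    {"linear": [0,0,-5],"spin": 0},
    {"linear": [0,0,-7],"spin": 0},
    {"linear": [0,0,-9],"spin": 0},
    {"linear": [0,0,-10],"spin": 0},
    {"linear": [0,0,-10],"spin": 0}
  ]
}}

```text
time_s: 11.67
position: [524.7, -141.6, 161.4]
orientation: [-3.14, 0.005, 2.925]
force: [0.4, -0.6, -1.2]
gripper_width: 31.7
gripper_force: 35.0
```

```bash
python3 -c "
from h import *
o=bot.observe(); print(o['gripper_width'],o['position']); inc(510,226.5,160,105);inc(510,226.5,160,167.5)
p=bot.get_image('top')
im=np.array(p['pixels']); cv2.imwrite('pics/c6.png',cv2.resize(im[180:235,185:290,::-1],None,fx=7,fy=7,interpolation=cv2.INTER_CUBIC))
s=bot.get_image('scene'); find(s,'cell_a_mid',3)"
```

```text
31.746948597156738 [ 524.68247425 -141.62552127  161.4273269 ]
linear [ 9.35 35.64  0.04] spin 62.6 force [ 0.43 -0.57 -1.21] t 11.6667
linear [ 9.35 35.64  0.04] spin 0.1 force [ 0.43 -0.57 -1.21] t 11.6667
cell_a_mid 0.91 [ 513.4 -150.2  154.5]
```

Request:
{"api": "move_arm", "payload": {
  "increments": [
    {"linear": [2,7,0],"spin": 0},
    {"linear": [9.2,35.6,0],"spin": 0},
    {"linear": [9.2,35.6,0],"spin": 0},
    {"linear": [9.2,35.6,0],"spin": 0},
    {"linear": [9.2,35.6,0],"spin": 0},
    {"linear": [9.2,35.6,0],"spin": 0},
    {"linear": [9.2,35.6,0],"spin": 0},
    {"linear": [9.2,35.6,0],"spin": 0}
  ]
}}

```text
time_s: 12.48
position: [509.5, 194.0, 156.8]
orientation: [-3.14, -0.003, 2.925]
force: [1.2, -0.3, -2.1]
gripper_width: 31.6
gripper_force: 35.0
```

```bash
python3 -c "
from h import *
o=bot.observe(); print(o['gripper_width'],o['position']); inc(511.5,226.2,85,167.5)"
```

```text
31.641141745058132 [509.50287459 194.04881684 156.7745797 ]
linear [0.48 3.19 7.18] spin 0.1 force [ 1.18 -0.35 -2.15] t 12.4833
```

Request:
{"api": "move_arm", "payload": {
  "increments": [
    {"linear": [0.5,3.2,0],"spin": 0},
    {"linear": [0.5,3.2,1],"spin": 0},
    {"linear": [0.5,3.2,3],"spin": 0},
    {"linear": [0.5,3.2,5],"spin": 0},
    {"linear": [0.5,3.2,6.5],"spin": 0},
    {"linear": [0.5,3.2,7.2],"spin": 0},
    {"linear": [0.5,3.2,7.2],"spin": 0},
    {"linear": [0.5,3.2,7.2],"spin": 0}
  ]
}}

```text
time_s: 13.15
position: [512.6, 224.0, 85.7]
orientation: [-3.141, -0.002, 2.924]
force: [0.3, -0.2, -0.4]
gripper_width: 31.4
gripper_force: 35.0
```

```bash
python3 -c "
from h import *
o=bot.observe(); print(o['gripper_width'],o['position']); inc(511.5,226.2,85,167.5)
p=bot.get_image('scene'); save(p,'s7.png');find(p,'cell_a_mid',3)
im=np.array(p['pixels']); cv2.imwrite('pics/s7c.png',cv2.resize(im[150:220,230:330,::-1],None,fx=7,fy=7,interpolation=cv2.INTER_CUBIC))
for X in ((509.7,226.6,34),(509.7,226.6,50.5),(524.6,170.5,34),(539.5,114.4,79),(539.5,114.4,34)): u,v=proj(p,X); print(X,(u-230+.5)*7-.5,(v-150+.5)*7-.5)"
```

```text
31.37125491498971 [512.58793925 223.97861996  85.67638504]
linear [0.15 0.19 0.07] spin 0.1 force [ 0.33 -0.24 -0.39] t 13.15
cell_a_mid 0.58 [511.7 148.   33.4]
cell_a_mid 0.48 [499.9 211.5  79.3]
(509.7, 226.6, 34) 226.0884370106216 194.46236073527945
(509.7, 226.6, 50.5) 222.51173203149096 160.18028817294558
(524.6, 170.5, 34) 313.306384324835 249.06275215747746
(539.5, 114.4, 79) 400.8845726992561 208.77201267938437
(539.5, 114.4, 34) 406.557110234167 307.43979830270297
```

View pics/s7c.png

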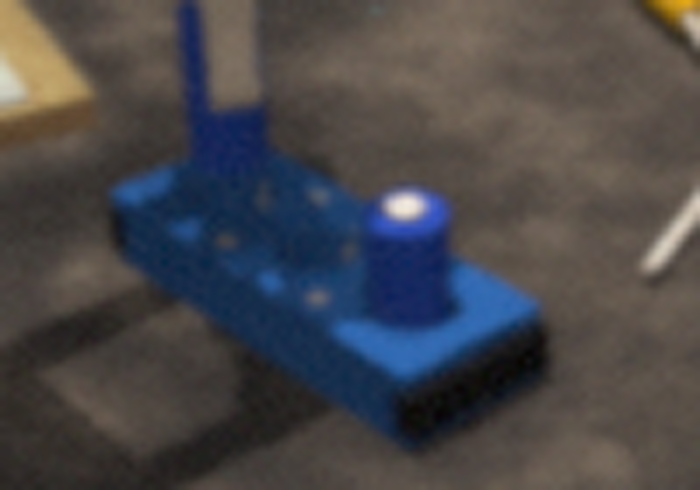

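The held cell (columns 192–267, centred at about 229 in the crop) agrees with the projected bore_2 target once the small residual is allowed for. I'll correct that and go down to the mouth.

Request:
{"api": "move_arm", "payload": {
  "increments": [
    {"linear": [0.15,0.2,0],"spin": 0},
    {"linear": [0.15,0.2,0.4],"spin": 0},
    {"linear": [0.15,0.2,0.9],"spin": 0},
    {"linear": [0.15,0.2,1.3],"spin": 0},
    {"linear": [0.15,0.2,1.4],"spin": 0},
    {"linear": [0.15,0.2,1.4],"spin": 0}
  ]
}}

```text
time_s: 13.75
position: [511.5, 226.7, 71.8]
orientation: [-3.141, -0.001, 2.925]
force: [-0.0, -0.0, -1.4]
gripper_width: 31.5
gripper_force: 35.0
```

```bash
python3 -c "
from h import *
o=bot.observe(); print(o['position'],o['force'],o['ft_torque']); inc(511.5,226.2,71,167.5)"
```

```text
[511.45093179 226.72369674  71.7574659 ] [-0.02734481 -0.0246299  -1.3926759 ] [-0.01521241 -0.05679712  0.00174912]
linear [-0.02 -0.05  0.08] spin 0.1 force [-0.03 -0.02 -1.39] t 13.75
```

Request:
{"api": "move_arm", "payload": {
  "increments": [
    {"linear": [0,0,0.1],"spin": 0},
    {"linear": [0,0,0.2],"spin": 0},
    {"linear": [0,0,0.3],"spin": 0},
    {"linear": [0,0,0.4],"spin": 0},
    {"linear": [0,0,0.4],"spin": 0}
  ]
}}

```text
time_s: 14.17
position: [512.0, 226.8, 68.4]
orientation: [3.142, 0.0, 2.925]
force: [0.6, 0.4, -0.6]
gripper_width: 31.6
gripper_force: 35.0
```

Request:
{"api": "move_arm", "payload": {
  "increments": [
    {"linear": [0,0,0.05],"spin": 0},
    {"linear": [0,0,0.1],"spin": 0},
    {"linear": [0,0,0.15],"spin": 0},
    {"linear": [0,0,0.15],"spin": 0}
  ]
}}

```text
time_s: 14.5
position: [511.7, 226.5, 66.9]
orientation: [-3.141, -0.0, 2.925]
force: [-0.5, -0.1, -0.6]
gripper_width: 31.3
gripper_force: 35.0
```

Request:
{"api": "move_arm", "payload": {
  "increments": [
    {"linear": [0,0,0.05],"spin": 0},
    {"linear": [0,0,0.1],"spin": 0},
    {"linear": [0,0,0.15],"spin": 0},
    {"linear": [0,0,0.15],"spin": 0}
  ]
}}

```text
time_s: 14.83
position: [511.6, 226.6, 65.1]
orientation: [-3.141, -0.001, 2.925]
force: [-0.4, -1.1, -1.5]
gripper_width: 31.5
gripper_force: 35.0
```

```bash
python3 -c "
from h import *
o=bot.observe(); print(o['position'],o['force'],o['ft_torque'])"
```

```text
[511.64478481 226.5806822   65.06762239] [-0.35020395 -1.09196364 -1.45991949] [-0.47001596  0.13847468 -0.04662291]
```

Request:
{"api": "move_arm", "payload": {
  "increments": [
    {"linear": [0,0,0.05],"spin": 0},
    {"linear": [0,0,0.1],"spin": 0},
    {"linear": [0,0,0.15],"spin": 0},
    {"linear": [0,0,0.2],"spin": 0},
    {"linear": [0,0,0.2],"spin": 0}
  ]
}}

```text
time_s: 15.25
position: [511.7, 226.6, 63.3]
orientation: [-3.141, -0.0, 2.925]
force: [-2.1, -3.6, -0.1]
gripper_width: 31.6
gripper_force: 35.0
```

```bash
python3 -c "
from h import *
o=bot.observe(); print(o['position'],o['force'],o['ft_torque'])"
```

```text
[511.66197071 226.63082191  63.25164986] [-2.05249366 -3.56466956 -0.14474486] [-0.71854663  0.41932599  0.0155929 ]
```

The bore is pushing the cell toward -x and -y, so I'll yield that way and go on down.

Request:
{"api": "move_arm", "payload": {
  "increments": [
    {"linear": [0.04,-0.09,0],"spin": 0},
    {"linear": [0.04,-0.09,0.1],"spin": 0},
    {"linear": [0.04,-0.09,0.2],"spin": 0},
    {"linear": [0.04,-0.09,0.3],"spin": 0},
    {"linear": [0.04,-0.09,0.3],"spin": 0}
  ]
}}

```text
time_s: 15.67
position: [510.9, 226.2, 60.0]
orientation: [-3.142, -0.001, 2.925]
force: [-2.4, -0.2, -1.5]
gripper_width: 31.5
gripper_force: 35.0
```

```bash
python3 -c "
from h import *
o=bot.observe(); print(o['position'],o['force'],o['ft_torque'])"
```

```text
[510.87423442 226.21969473  60.00081588] [-2.35032366 -0.24072497 -1.54675388] [-0.06388839  0.40400145  0.02781083]
```

Request:
{"api": "move_arm", "payload": {
  "increments": [
    {"linear": [0.03,0,0.1],"spin": 0},
    {"linear": [0.03,0,0.2],"spin": 0},
    {"linear": [0.03,0,0.3],"spin": 0},
    {"linear": [0.03,0,0.4],"spin": 0},
    {"linear": [0.03,0,0.4],"spin": 0}
  ]
}}

```text
time_s: 16.08
position: [510.5, 226.0, 55.9]
orientation: [-3.141, -0.001, 2.925]
force: [-2.0, -0.5, -3.5]
gripper_width: 31.5
gripper_force: 35.0
```

Request:
{"api": "move_arm", "payload": {
  "increments": [
    {"linear": [0,0,0.1],"spin": 0},
    {"linear": [0,0,0.2],"spin": 0},
    {"linear": [0,0,0.3],"spin": 0},
    {"linear": [0,0,0.3],"spin": 0}
  ]
}}

```text
time_s: 16.42
position: [510.6, 226.0, 53.0]
orientation: [-3.141, -0.001, 2.925]
force: [-3.1, -1.8, -1.1]
gripper_width: 31.3
gripper_force: 35.0
```

```bash
python3 -c "
from h import *
o=bot.observe(); print(o['position'],o['force'],o['ft_torque'])"
```

```text
[510.57173164 225.98572707  52.95443286] [-3.09995994 -1.82880614 -1.13110425] [-0.21196371  0.72376159 -0.06729652]
```

Request:
{"api": "move_arm", "payload": {
  "increments": [
    {"linear": [0.02,-0.03,0.1],"spin": 0},
    {"linear": [0.02,-0.03,0.2],"spin": 0},
    {"linear": [0.02,-0.03,0.3],"spin": 0},
    {"linear": [0.02,-0.03,0.3],"spin": 0}
  ]
}}

```text
time_s: 16.75
position: [510.5, 225.7, 50.1]
orientation: [-3.141, -0.001, 2.925]
force: [-3.3, -1.2, -1.3]
gripper_width: 31.4
gripper_force: 35.0
```

Request:
{"api": "move_arm", "payload": {
  "increments": [
    {"linear": [0,0,0.1],"spin": 0},
    {"linear": [0,0,0.2],"spin": 0},
    {"linear": [0,0,0.3],"spin": 0},
    {"linear": [0,0,0.3],"spin": 0}
  ]
}}

```text
time_s: 17.08
position: [510.6, 225.8, 47.1]
orientation: [-3.141, -0.0, 2.925]
force: [-3.9, -0.9, -0.7]
gripper_width: 31.4
gripper_force: 35.0
```

```bash
python3 -c "
from h import *
o=bot.observe(); print(o['position'],o['force'],o['ft_torque'])"
```

```text
[510.56986423 225.77153871  47.07085703] [-3.86256532 -0.93486095 -0.70468999] [-0.1927385   0.80870971  0.01489537]
```

Request:
{"api": "move_arm", "payload": {
  "increments": [
    {"linear": [0.02,0,0.1],"spin": 0},
    {"linear": [0.02,0,0.2],"spin": 0},
    {"linear": [0.02,0,0.3],"spin": 0},
    {"linear": [0.02,0,0.3],"spin": 0}
  ]
}}

```text
time_s: 17.42
position: [510.4, 225.9, 44.1]
orientation: [-3.142, -0.0, 2.925]
force: [-3.6, -1.3, -0.5]
gripper_width: 31.4
gripper_force: 35.0
```

Request:
{"api": "move_arm", "payload": {
  "increments": [
    {"linear": [0,0,0.05],"spin": 0},
    {"linear": [0,0,0.1],"spin": 0},
    {"linear": [0,0,0.1],"spin": 0}
  ]
}}

```text
time_s: 17.67
position: [510.5, 225.9, 43.3]
orientation: [-3.142, -0.0, 2.925]
force: [-3.7, -0.8, 0.7]
gripper_width: 31.6
gripper_force: 35.0
```

```bash
python3 -c "
from h import *
o=bot.observe(); print(o['position'],o['force'],o['ft_torque'])"
```

```text
[510.53910697 225.87086299  43.29424654] [-3.70115469 -0.77163054  0.74614817] [-0.20489801  0.77247219 -0.04968263]
```

Request:
{"api": "move_arm", "payload": {
  "increments": [
    {"linear": [0,0,0.05],"spin": 0},
    {"linear": [0,0,0.1],"spin": 0},
    {"linear": [0,0,0.1],"spin": 0}
  ]
}}

```text
time_s: 17.92
position: [510.7, 225.9, 42.5]
orientation: [3.141, 0.0, 2.925]
force: [-4.1, -0.7, 2.3]
gripper_width: 31.2
gripper_force: 35.0
```

Request:
{"api": "move_arm", "payload": {
  "increments": [
    {"linear": [0,0,0.05],"spin": 0},
    {"linear": [0,0,0.05],"spin": 0},
    {"linear": [0,0,0.05],"spin": 0}
  ]
}}

```text
time_s: 18.17
position: [510.7, 226.0, 42.5]
orientation: [3.141, 0.001, 2.925]
force: [-5.2, -1.0, 6.6]
gripper_width: 31.6
gripper_force: 35.0
```

The floor is met at TCP 42.5 mm, exactly as predicted. Releasing and lifting.

Request:
{"api": "move_arm", "payload": {
  "increments": [
    {"linear": [0,0,0],"spin": 0},
    {"linear": [0,0,0],"spin": 0},
    {"linear": [0,0,0],"spin": 0},
    {"linear": [0,0,0],"spin": 0},
    {"linear": [0,0,0],"spin": 0},
    {"linear": [0,0,0],"spin": 0}
  ],
  "claw": 70
}}

```text
time_s: 18.67
position: [510.8, 225.9, 41.8]
orientation: [3.141, 0.0, 2.925]
force: [0.1, 0.6, 0.0]
gripper_width: 65.4
gripper_force: 0.0
```

Request:
{"api": "move_arm", "payload": {
  "increments": [
    {"linear": [0,0,-1],"spin": 0},
    {"linear": [0,0,-3],"spin": 0},
    {"linear": [0,0,-6],"spin": 0},
    {"linear": [0,0,-9],"spin": 0},
    {"linear": [0,0,-12],"spin": 0},
    {"linear": [0,0,-14],"spin": 0},
    {"linear": [0,0,-15],"spin": 0},
    {"linear": [0,0,-15],"spin": 0}
  ]
}}

```text
time_s: 19.33
position: [512.1, 226.3, 195.0]
orientation: [3.139, 0.005, 2.925]
force: [-0.6, 0.2, 0.2]
gripper_width: 67.1
gripper_force: 0.0
```

Request:
{"api": "move_arm", "payload": {
  "increments": [
    {"linear": [20,0,-3],"spin": 0},
    {"linear": [20,0,-3],"spin": 0},
    {"linear": [20,0,-3],"spin": 0},
    {"linear": [20,0,-3],"spin": 0},
    {"linear": [20,0,-3],"spin": 0},
    {"linear": [20,0,-3],"spin": 0},
    {"linear": [20,0,-3],"spin": 0},
    {"linear": [20,0,-3],"spin": 0}
  ]
}}

```text
time_s: 20.0
position: [315.5, 268.8, 221.2]
orientation: [-3.141, -0.0, 2.926]
force: [-0.0, -0.5, -0.0]
gripper_width: 67.5
gripper_force: 0.0
```

```bash
python3 -c "
from h import *
print(bot.observe()['position'],bot.observe()['force'])
p=bot.get_image('scene'); save(p,'s8.png')
im=np.array(p['pixels']); a=cv2.resize(im[150:260,230:400,::-1],None,fx=4.6,fy=4.6,interpolation=cv2.INTER_CUBIC); cv2.imwrite('pics/s8c.png',a)
for X in ((509.7,226.6,79),(539.5,114.4,79)): print(X,proj(p,X))
h=cv2.cvtColor(im,cv2.COLOR_RGB2HSV)
for x,y in (proj(p,(509.7,226.6,79)),proj(p,(539.5,114.4,79))):
  x,y=int(x),int(y); r=h[y-9:y+10,x-9:x+10]; m=(r[...,1]<110)&(r[...,2]>150); ys,xs=np.where(m); print(len(xs),xs.mean()+x-9,ys.mean()+y-9)
find(p,'cell_a_mid',4);find(p,'lid')"
```

```text
[315.45851561 268.78260457 221.17772764] [-0.03394096 -0.51723965 -0.03551448]
(509.7, 226.6, 79) (np.float64(260.45367869490065), np.float64(163.77872152542426))
(539.5, 114.4, 79) (np.float64(286.8406532427509), np.float64(179.39600181134062))
22 260.77272727272725 163.4090909090909
25 287.56 179.08
cell_a_mid 0.61 [507.6 212.3  61.3]
lid 0.92 [ 650.1 -166.7   92.2]
```

View pics/s8c.png

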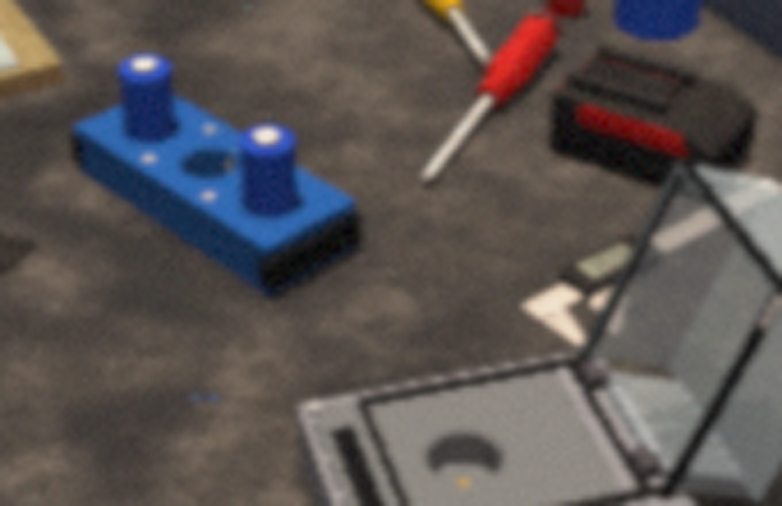

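The tested cell stands upright in bore_2, with its terminal at (145,64) in the crop and at the same height as cell_b's (267,134) to within 0.1 px. The lid is open and the nest is empty.

```bash
python3 -c "
from workcell import bot
print(bot.sign_off())"
```

```text
the job is handed in; nothing more can be done
None
```

I pressed the key only until the catch let go, the lid sprang open untouched, and the tested cell now stands fully home and upright in bore_2. The lid is still open, the other cell is undisturbed, and the job is handed in; the sign-off returned no verdict.

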